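# Extend the spice organiser

## Robot

A 6-joint arm with a two-finger parallel gripper is mounted at the origin on a cart in front of the work surface, level with it; the furniture and walls round the work are solid. World frame = base frame: x ahead of the robot, y to its left, z up, the work surface at z = 0. Lengths are in mm, angles in rad, forces in N, time in s.
With the tool pointing down it reaches from about 350 to 775 mm from the base axis. Payload 7.3 kg.
Tool frame: the origin (TCP) lies midway between the tips of the shut fingers; the grasp point (between the pads) lies 19 mm behind it; x points along the fingers, y is the direction in which the jaws open and shut, and the axes are right-handed (so a half turn about x gives the same grasp; the last joint's range is limited). The gripper opens to 92 mm and grips with 3 to 60 N. Pads are 19 mm wide; open, the fingers measure 130 mm over their backs; the gripper's body (75 mm by 190 mm) begins 47 mm behind the grasp point.
Start: joints at [-1.26, 0.342, 1.524, -0, 1.275, -0.146], TCP at [231.59, -471.18, 226.741] pointing down, gripper open.
Joint ranges: [-2.53, 2.53], [-0.77, 2.02], [0.04, 2.7], [-1, 4.14], [0.28, 2.66], [-3.11, 3.11]. Speed limits (rad/s): [2.57, 2.57, 3.14, 3.14, 3.14, 3.14].

## Interface

Orientations are given as [roll, pitch, yaw] about the fixed x, y, z axes, in that order (R = Rz(yaw) Ry(pitch) Rx(roll)).
In Python, from plant import bot gives the robot as it stands. The module is installed in compiled form; this text tells all that it offers.
- The arm moves only by the shell command python3 -m handwheel 'ROWS' [OPENING]. ROWS is JSON, a list that holds one entry, the list of rows, each a list of 4 numbers: the shift along the tool's x, y, z in cm, then the turn about the tool's x in rad. A call has 1 to 8 rows; each row shifts and turns the commanded pose from where the row before left it, along the tool's axes as they then stand; what a row does not reach is not made up. A row lasts 1/12 s, in which the tool goes at most 41.7 mm and 7.16 degrees, less where a joint would pass 70% of its speed; a pose out of reach is approached as far as the arm can. A call is refused whole if a number of a shift passes 4.17 or a number of a turn 0.125, either way. A call with a gripper value outside its range is refused whole. OPENING is the opening, from 0 (shut) to 1 (fully open), set as the call begins (- or left out, the last holds). The fingers move at their own pace and stop on an object; the grip force is fixed at half the most. Time passes only in rows, so rows that do not move let the fingers close. It gives the time, the measured TCP pose, the force and the opening at its end, in the units of the state.
- bot.get_obs(): the state, without advancing time (a new reading comes with each control period).
- bot.capture(name): name is "scene" or "top" or "wrist"; returns (picture, depth): 400x640x3 uint8, red, green, blue; 400x640 float32, mm along the optical axis (not along the pixel's ray), 0 where there is no reading.
- bot.camera_model(name): a dict with "fx", "fy", "cx", "cy" (pixels), "dist_coeffs" ([k1, k2, p1, p2, k3] as OpenCV has them; the pictures are not rectified), "position" and "rotation" of the camera in the world. Camera axes: x right, y down, z forward; pixel columns grow to the right and rows downward; lengths in mm; the calibration is good to about 2 mm. A picture is of the moment at which its call begins: read the wrist's pose just before it. camera_model takes no time and is no camera call; for the wrist camera it gives the pose at the moment of the call.
- bot.close_job(): hands the job in, once; it reports no verdict.
Trained networks look in the newest picture that a camera, given by its name, has taken for a name from the list of things; names that differ only in an ending like _2 or _b are one class to them, and where a whole thing is asked for, a point or a joint stands for the part that bears it (a point fixed in the world has none). Each returns a list of dicts, best first, with "conf" (0 to 1); they miss things now and then, are a little off and sometimes report something else, mostly with a low value. They report only what shows in the picture. A call takes as long as a camera call. They do not tell look-alikes from the thing itself.
- bot.find_in(camera, label): "bbox" ([left, top, width, height] in pixels, round what is visible of it).
- bot.spot_point(camera, label): "point" ([column, row] in pixels: a listed point, or the origin of a listed thing).
The state is a dict: "time": time; "joint_positions": joint angles; "dq": joint speeds; "tau": joint torques, N m; "tool_pos": TCP position; "tcp_rot": TCP orientation; "contact_force": force on the tool from outside, world axes, zero at the start; "moment": the same for the moment, N m; "grip_width": finger opening in mm.
Only numpy, scipy, OpenCV 4.12 (cv2) and the standard library are available. Lean on these libraries where they do the work, as an engineer would, in place of code of your own. Each camera call takes 0.05 s, during which the arm holds its last target.

## Task

Close the gap in the spice organiser: bring the loose two-cell wooden box up against the right-hand end of the identical box that is fixed to the worktop, so that the end faces butt flush with no gap and the fronts run on in one straight line. Stand the two spice jars from the right of the worktop (not those at the back wall) upright in the loose box, one in each cell, keeping them from falling over, and leave the mug, the tape roll and the orange jug where they are.

Things in the scene. Friction and masses are not known exactly. Their poses are not given: they have to be found in the camera images.
- fixed_organiser: open light wooden box fixed to the worktop, on the left; 70 (x) x 138 (y) x 62 mm high, holding two small brown bottles up to 108 mm high that stay. Origin: centre of its underside; y along its length, to the robot's left; front (-x face) has two brass label frames. Its right-hand end face is 69 mm from the origin towards its -y
- loose_organiser: loose empty twin, right of the fixed box and askew; 70 (x) x 138 (y) x 62 mm, 0.35 kg. Origin: centre of underside; y along its length. Two 58 x 58 mm cells centred at y = +34, -34 mm, floor 6 mm up; outer walls 6 mm, divider wall 10 mm thick across the middle (y = 0), full height, can be pinched from above. In place, its origin is 138 mm from the fixed box's towards -y of that box
- jar_a: spice jar with black cap and green label, 45 mm diameter, 105 mm high (cap from 84 mm up), 0.11 kg, standing on the worktop to the right; origin at the centre of its underside, z up its axis
- jar_b: second spice jar with black cap and green label, 44 mm diameter, 105 mm high (cap from 85 mm up), 0.11 kg, standing on the worktop to the right; origin at the centre of its underside, z up its axis
- mug: white mug, 83 x 116 x 94 mm, bystander behind the jars; origin at the centre of its underside
- tape: roll of beige tape lying flat, 96 mm diameter, 25 mm high, bystander at the front left; origin at the centre of its underside
- milk_jug: orange jug, 67 x 103 x 85 mm, bystander behind the boxes; origin at the centre of its underside
Mind the look-alikes: they are no part of the job. What is shaped like the jar_b but purple or red is not meant.

How it is judged:
By the outcome, as a careful person would: the job done as asked, in the order asked, and still so for the second after the job is handed in, with the robot touching nothing.
It also fails if it takes over 72 s, if anything falls off the work surface, if the arm or the gripper's body presses on something with over 40 N, if the wrist force passes 120 N, or if a joint passes its speed limit or range.

## Working session

There is one attempt and no reset: what is moved stays moved. The work goes in short steps, Python scripts to look and compute and a shell command to move; the robot and the scene stay as the last step left them, time stands still between calls to the robot, and variables do not carry over. Pictures are saved under pics/ and viewed, and the job is handed in when it is done.

```bash
ls; mkdir -p pics
cat > h.py <<'E'
import numpy as np, cv2
from plant import bot
from scipy.spatial.transform import Rotation as R
def cap(n,save=None):
    m=bot.camera_model(n); p,d=bot.capture(n)
    if save: cv2.imwrite('pics/'+save,p[:,:,::-1]); np.savez('pics/'+save[:-4]+'.npz',p=p,d=d,K=[m['fx'],m['fy'],m['cx'],m['cy']],dist=m['dist_coeffs'],pos=m['position'],rot=np.array(m['rotation']))
    return p,d,m
def rotm(m):
    r=np.array(m['rotation'],float)
    return r if r.shape==(3,3) else R.from_euler('xyz',r).as_matrix()
def rays(m,uv):
    K=np.array([[m['fx'],0,m['cx']],[0,m['fy'],m['cy']],[0,0,1]])
    u=cv2.undistortPoints(np.array(uv,float).reshape(-1,1,2),K,np.array(m['dist_coeffs'],float)).reshape(-1,2)
    return np.c_[u,np.ones(len(u))]
def atz(m,uv,z):
    r=rays(m,uv)@rotm(m).T; p=np.array(m['position'])
    return p+r*((z-p[2])/r[:,2])[:,None]
def cloud(m,d):
    h,w=d.shape; vv,uu=np.mgrid[0:h,0:w]
    r=rays(m,np.c_[uu.ravel(),vv.ravel()])*d.reshape(-1,1)
    return (r@rotm(m).T+np.array(m['position'])).reshape(h,w,3)
def st():
    o=bot.get_obs(); print({k:np.round(o[k],3).tolist() for k in o if k not in('tau','dq')}); return o
E
python3 - <<'E'
from h import *
st()
for n in('scene','top'):
    p,d,m=cap(n,n+'0.png'); print(n,m)
    for l in ('loose_organiser','jar_a','fixed_organiser','mug','tape','milk_jug'):
        print(l,[(np.round(f['bbox']).tolist(),round(f['conf'],2)) for f in bot.find_in(n,l)])
E
```

```text
pics
{'time': 0.0, 'joint_positions': [-1.26, 0.343, 1.525, -0.0, 1.275, -0.146], 'tool_pos': [231.456, -470.774, 226.055], 'tcp_rot': [-1.703, 1.569, 1.896], 'contact_force': [-0.568, 0.346, 0.275], 'moment': [0.01, 0.038, -0.014], 'grip_width': 92.05}
scene {'fx': 502.05964985313994, 'fy': 502.05964985313994, 'cx': 318.33910888481023, 'cy': 198.07225067278407, 'dist_coeffs': array([-0.10400704,  0.        ,  0.        ,  0.        ,  0.        ]), 'position': array([ 813.28193115, -790.69245864, 1370.70306237]), 'rotation': array([-2.59039916,  0.00597077,  0.34602439])}
loose_organiser [([304.0, 191.0, 28.0, 50.0], 0.59)]
jar_a [([265.0, 237.0, 14.0, 28.0], 0.91), ([283.0, 284.0, 15.0, 25.0], 0.86), ([250.0, 260.0, 17.0, 27.0], 0.72), ([248.0, 285.0, 15.0, 31.0], 0.56)]
fixed_organiser [([320.0, 135.0, 38.0, 46.0], 0.8), ([292.0, 98.0, 24.0, 30.0], 0.31), ([249.0, 259.0, 19.0, 25.0], 0.23)]
mug [([326.0, 295.0, 38.0, 41.0], 0.77)]
tape [([294.0, 97.0, 22.0, 30.0], 0.83)]
milk_jug [([382.0, 191.0, 18.0, 31.0], 0.78)]
top {'fx': 519.6189968902966, 'fy': 519.6189968902966, 'cx': 313.73057057105143, 'cy': 203.4083663918391, 'dist_coeffs': array([-0.04588273,  0.        ,  0.        ,  0.        ,  0.        ]), 'position': array([ 451.78204527,  -42.9019588 , 1454.55540635]), 'rotation': array([-3.06786886, -0.00389818, -1.56462495])}
loose_organiser [([296.0, 188.0, 55.0, 34.0], 0.75)]
jar_a [([416.0, 189.0, 23.0, 20.0], 0.85), ([378.0, 229.0, 18.0, 18.0], 0.74), ([404.0, 230.0, 23.0, 21.0], 0.63)]
fixed_organiser [([210.0, 193.0, 58.0, 28.0], 0.62)]
mug [([413.0, 122.0, 36.0, 46.0], 0.78)]
tape [([166.0, 259.0, 36.0, 32.0], 0.64)]
milk_jug [([274.0, 124.0, 37.0, 25.0], 0.79)]
```

Run:
```python
import cv2
a=cv2.imread('pics/top0.png'); cv2.imwrite('pics/top0z.png',cv2.resize(a[90:320,140:460],None,fx=2.5,fy=2.5,interpolation=cv2.INTER_CUBIC))
a=cv2.imread('pics/scene0.png'); cv2.imwrite('pics/scene0z.png',cv2.resize(a[80:350,220:420],None,fx=2.2,fy=2.2,interpolation=cv2.INTER_CUBIC))
```

```text
(no output)
```

View pics/top0z.png

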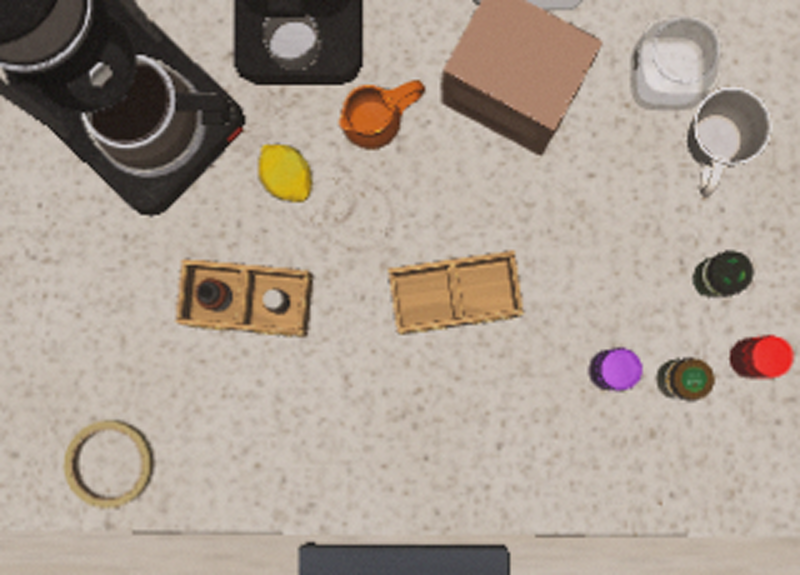

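View pics/scene0z.png

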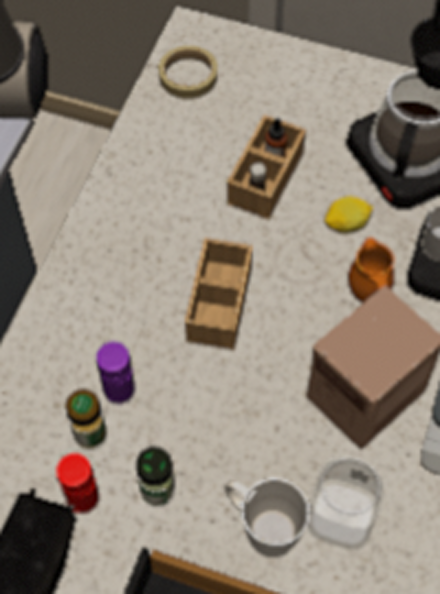

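View pics/top0.png

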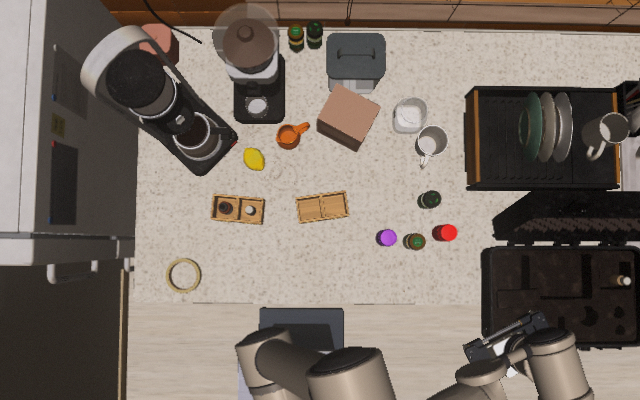

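```bash
cat >> h.py <<'E'
def load(f):
    z=np.load('pics/'+f+'.npz'); m=dict(zip(('fx','fy','cx','cy'),z['K'])); m.update(dist_coeffs=z['dist'],position=z['pos'],rotation=z['rot']); return z['p'],z['d'],m
E
python3 - <<'E'
from h import *
p,d,m=load('top0'); c=cloud(m,d)
print('table',[np.round(c[v,u]).tolist() for u,v in((280,240),(400,270),(350,170),(200,290))])
def reg(name,box,zl,zh):
    u,v,w,h=box; q=c[v:v+h,u:u+w].reshape(-1,3); q=q[(q[:,2]>zl)&(q[:,2]<zh)]
    r=cv2.minAreaRect(q[:,:2].astype(np.float32)); print(name,len(q),np.round(q.mean(0),1),np.round(np.percentile(q,[2,98],axis=0),0).tolist(),r)
reg('loose',(290,180,68,50),45,75)
reg('fixed',(204,186,70,46),45,75)
reg('jar1',(416,186,30,26),85,125)
reg('jar2',(402,226,26,26),85,125)
reg('purple',(375,225,26,26),60,125)
reg('red',(433,220,30,26),60,125)
reg('mug',(413,120,38,50),60,125)
reg('jug',(272,120,42,30),20,125)
# box corners rim
for n,uv in(('fixed',[(213.5,194),(264.5,197.5),(262.5,224),(211.5,219.5)]),('loose',[(295.5,198),(346,190.5),(349,216),(299.5,223)])):
    print(n,np.round(atz(m,uv,62),1).tolist())
p,d,m=load('scene0'); c=cloud(m,d)
reg('S loose',(300,185,36,60),45,75)
reg('S fixed',(318,130,44,56),45,75)
reg('S jar1',(278,280,24,32),85,125)
reg('S jar2',(246,255,24,32),85,125)
E
```

```text
table [[456.0, 45.0, 4.0], [375.0, -289.0, 3.0], [655.0, -150.0, -1.0], [316.0, 267.0, -3.0]]
loose 446 [547.4 -70.3  59.8] [[507.0, -137.0, 47.0], [589.0, 0.0, 67.0]] ((546.8978881835938, -69.38652038574219), (71.61456298828125, 137.86412048339844), 9.117841720581055)
fixed 610 [540.2 161.5  60.3] [[504.0, 92.0, 46.0], [576.0, 229.0, 71.0]] ((539.4407348632812, 161.8601531982422), (140.14898681640625, 72.39059448242188), 85.24139404296875)
jar1 255 [ 566.2 -356.2  102.7] [[545.0, -378.0, 89.0], [586.0, -337.0, 110.0]] ((566.7529296875, -357.593505859375), (44.04548263549805, 42.90241241455078), 0.5392661690711975)
jar2 245 [ 454.3 -314.4  103.4] [[435.0, -335.0, 88.0], [474.0, -295.0, 110.0]] ((453.8746337890625, -315.4571838378906), (43.42803192138672, 42.790523529052734), 73.32502746582031)
purple 260 [ 464.5 -238.6  100.7] [[445.0, -261.0, 63.0], [484.0, -220.0, 110.0]] ((463.9035949707031, -240.36093139648438), (43.487876892089844, 43.57830810546875), 45.802616119384766)
red 287 [ 478.  -395.3   98.5] [[458.0, -419.0, 64.0], [497.0, -378.0, 109.0]] ((478.179443359375, -398.09539
[... 630 characters left out ...]
.3 -73.9  58.5] [[509.0, -143.0, 45.0], [590.0, -3.0, 68.0]] ((548.9528198242188, -72.34856414794922), (70.69586181640625, 142.48541259765625), 8.794279098510742)
S fixed 566 [542.1 153.4  59.1] [[505.0, 89.0, 46.0], [579.0, 227.0, 72.0]] ((541.1728515625, 158.66708374023438), (144.58059692382812, 72.2800521850586), 85.27871704101562)
S jar1 251 [ 569.2 -361.2  104.3] [[549.0, -380.0, 89.0], [589.0, -339.0, 111.0]] ((568.135498046875, -359.7411804199219), (44.3382682800293, 44.10787582397461), 63.89960861206055)
S jar2 236 [ 457.6 -321.   104.5] [[436.0, -379.0, 86.0], [476.0, -297.0, 112.0]] ((463.29248046875, -336.51702880859375), (41.35060119628906, 91.15029907226562), 20.181270599365234)
```

```bash
cat >> h.py <<'E'
def plan(x,y,z,yaw_deg):
    """yaw_deg: direction of jaw axis relative to world y (ccw), mod 180"""
    o=bot.get_obs(); M=R.from_euler('xyz',o['tcp_rot']).as_matrix()
    ty=M[:,1]; cur=np.degrees(np.arctan2(-ty[0],ty[1]))
    dt=(yaw_deg-cur+90)%180-90   # world ccw turn
    s=-np.radians(dt)            # tool x points down
    M2=M@R.from_euler('x',s).as_matrix()
    dv=np.array([x,y,z])-o['tool_pos']
    print('t',round(o['time'],2),'tcp',np.round(o['tool_pos'],1),'jawyaw',round(cur,2),'tilt',np.round(M[:,0],3),'j',np.round(o['joint_positions'],2),'w',round(float(o['grip_width']),1),'F',np.round(o['contact_force'],1))
    print(' turn rad',round(s,4),' shift now-axes cm',np.round(M.T@dv/10,3),' shift turned-axes cm',np.round(M2.T@dv/10,3))
E
python3 - <<'E'
from h import *
plan(545,-70,250,8.9); plan(545,-70,250,98.9)
p,d,m=cap('wrist','w0.png'); print(m['position'],rotm(m))
E
```

```text
t 0.7 tcp [ 231.6 -471.2  226.8] jawyaw -153.83 tilt [ 0. -0. -1.] j [-1.26  0.34  1.52  0.    1.28 -0.15] w 91.7 F [ 1.1  0.2 -0.5]
 turn rad 0.3015  shift now-axes cm [ -2.328 -22.181 -45.822]  shift turned-axes cm [ -2.328 -34.787 -37.169]
t 0.7 tcp [ 231.6 -471.2  226.8] jawyaw -153.83 tilt [ 0. -0. -1.] j [-1.26  0.34  1.52  0.    1.28 -0.15] w 91.7 F [ 1.1  0.2 -0.5]
 turn rad -1.2693  shift now-axes cm [ -2.328 -22.181 -45.822]  shift turned-axes cm [ -2.328  37.169 -34.787]
[ 306.4651163  -434.87544937  384.54018682] [[ 4.41674236e-01 -8.53942491e-01 -2.75147399e-01]
 [-8.97175069e-01 -4.20091644e-01 -1.36381475e-01]
 [ 8.74813299e-04  3.07091570e-01 -9.51679569e-01]]
```

View pics/w0.png

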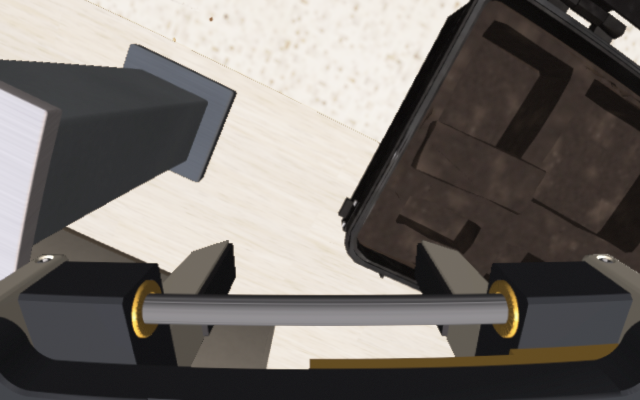

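Run:
```python
from h import *
plan(520,20,270,8.9); print(bot.camera_model('wrist')['fx'])
```

```text
t 0.75 tcp [ 231.6 -471.2  226.8] jawyaw -153.83 tilt [ 0. -0. -1.] j [-1.26  0.34  1.52  0.    1.28 -0.15] w 91.7 F [-0.3 -0.5 -0. ]
 turn rad 0.3014  shift now-axes cm [ -4.327 -31.361 -47.548]  shift turned-axes cm [ -4.327 -44.063 -36.093]
348.98706121859055
```

```bash
python3 -m handwheel '[[[-1.44,0,0,0.1],[-1.44,0,0,0.1],[-1.44,0,0,0.1],[0,-2.7,-2.2,0],[0,-2.7,-2.2,0],[0,-2.7,-2.2,0],[0,-2.7,-2.2,0],[0,-2.7,-2.2,0]]]' 0.55
python3 -m handwheel '[[[0,-2.7,-2.2,0],[0,-2.7,-2.2,0],[0,-2.7,-2.2,0],[0,-2.7,-2.2,0],[0,-2.7,-2.2,0],[0,-2.7,-2.2,0],[0,-2.7,-2.2,0],[0,-2.7,-2.2,0]]]'
python3 -m handwheel '[[[0,-2.7,-2.2,0],[0,-2.7,-2.2,0],[0,-2.7,-2.2,0],[0,0,0,0]]]'
python3 - <<'E'
from h import *
plan(520,20,270,8.9)
p,d,m=cap('wrist','w1.png')
E
```

```text
time: 1.42
tool_pos: [319.6, -319.2, 270.0]
tcp_rot: [2.178, 1.57, -0.807]
contact_force: [0.3, -0.9, 0.3]
grip_width: 51.0
time: 2.08
tool_pos: [459.9, -78.1, 270.1]
tcp_rot: [2.459, 1.57, -0.526]
contact_force: [0.7, -0.8, -0.2]
grip_width: 50.4
time: 2.42
tool_pos: [513.8, 15.2, 269.6]
tcp_rot: [-2.256, 1.568, 1.047]
contact_force: [-2.0, -0.0, -0.5]
grip_width: 50.4
t 2.42 tcp [513.8  15.2 269.6] jawyaw -170.75 tilt [ 0.001  0.002 -1.   ] j [-0.12  0.29  1.48  0.    1.37  1.29] w 50.4 F [-2.  -0.  -0.5]
 turn rad 0.006  shift now-axes cm [-0.034 -0.371 -0.693]  shift turned-axes cm [-0.034 -0.375 -0.69 ]
```

View pics/w1.png

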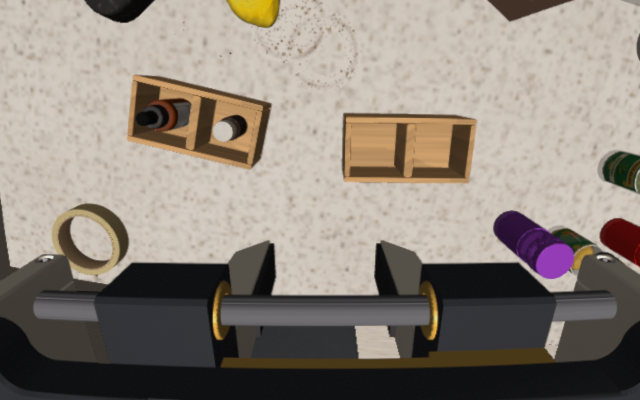

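```bash
cat > rim.py <<'E'
from h import *
def rims(f,bx):
    p,d,m=load(f); c=cloud(m,d)
    out={}
    for n,(u0,v0,u1,v1) in bx.items():
        q=c[v0:v1,u0:u1].reshape(-1,3)
        z=q[:,2]; 
        hist=np.histogram(z,bins=np.arange(40,80,2)); 
        s=q[(z>57)&(z<67)]
        r=cv2.minAreaRect(s[:,:2].astype(np.float32)); print(n,len(s),'zmed',np.median(s[:,2]).round(1),np.round(r[0],1),np.round(r[1],1),round(r[2],2))
    return c
if __name__=='__main__':
    c=rims('w1',dict(fixed=(122,68,275,172),loose=(338,105,482,190)))
    p,d,m=load('w1'); print('table z',[np.round(c[v,u],1).tolist() for u,v in((300,200),(310,120),(180,200),(420,210))])
    a=cv2.resize(p[60:190,115:285][:,:,::-1],None,fx=4.5,fy=4.5,interpolation=cv2.INTER_CUBIC); cv2.imwrite('pics/w1f.png',a)
    a=cv2.resize(p[100:195,330:490][:,:,::-1],None,fx=5,fy=5,interpolation=cv2.INTER_CUBIC); cv2.imwrite('pics/w1l.png',a)
E
python3 rim.py
```

```text
fixed 3258 zmed 61.3 [539.6 159. ] [138.8  71. ] 85.19
loose 2681 zmed 61.5 [547.3 -70.8] [ 69.9 138.2] 8.91
table z [[453.8, 37.2, 0.1], [555.8, 39.6, -1.6], [428.2, 192.3, -0.2], [465.3, -119.6, -0.5]]
```

View pics/w1f.png

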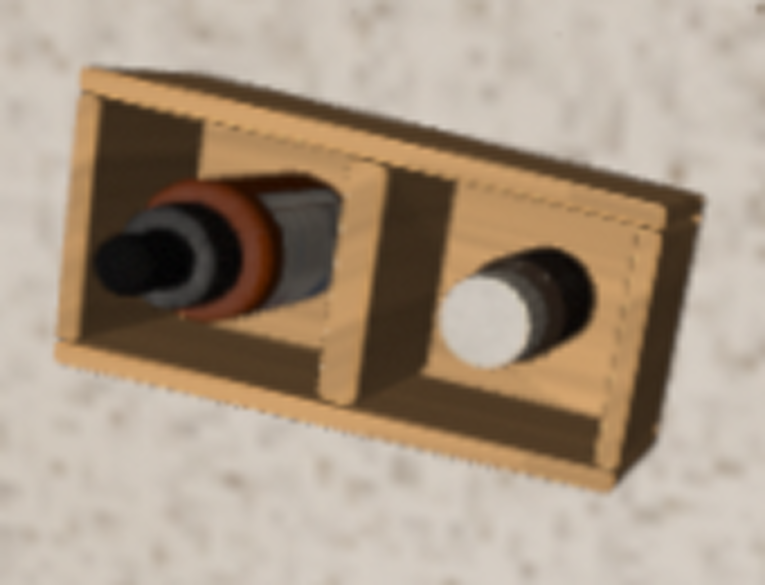

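View pics/w1l.png

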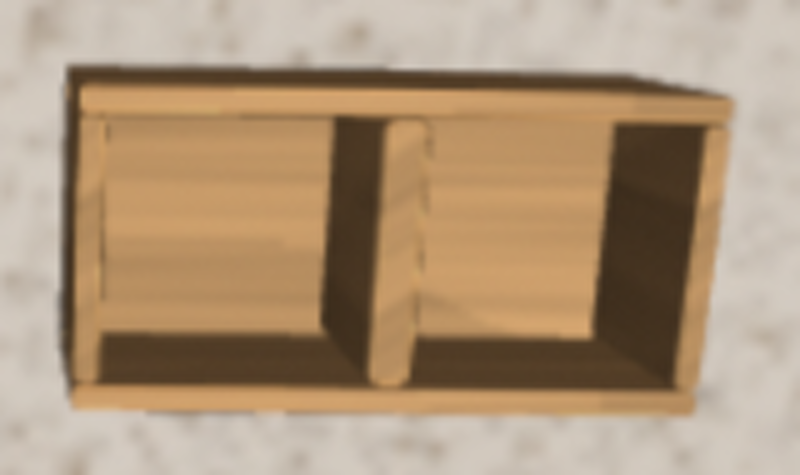

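Run:
```python
from h import *
p,d,m=load('w1'); c=cloud(m,d)
q=c[110:145,212:250].reshape(-1,3); print('near bottle max',np.percentile(q[:,2],[50,90,98]), np.median(q[q[:,2]>np.percentile(q[:,2],98)-6],axis=0))
q=c[90:135,130:190].reshape(-1,3); print('far bottle max',np.percentile(q[:,2],[90,98]))
plan(547.3,-70.8,120,8.91)
```

```text
near bottle max [20.99599809 68.23948596 69.22072779] [537.42572819 124.48448173  67.93811891]
far bottle max [ 84.19984809 104.69665947]
t 2.47 tcp [512.6  13.  269.5] jawyaw -170.77 tilt [-0.  0. -1.] j [-0.12  0.29  1.48  0.    1.37  1.29] w 50.8 F [ 0.1 -0.3  1. ]
 turn rad 0.0057  shift now-axes cm [14.951  8.832 -2.08 ]  shift turned-axes cm [14.951  8.82  -2.13 ]
```

```bash
python3 -m handwheel '[[[2.5,1.47,-0.35,0.006],[2.5,1.47,-0.35,0],[2.5,1.47,-0.36,0],[2.5,1.47,-0.36,0],[2.5,1.47,-0.36,0],[2.5,1.47,-0.35,0],[0,0,0,0]]]'
python3 - <<'E'
from h import *
plan(547.3,-70.8,25,8.91)
p,d,m=cap('wrist','w2.png')
E
```

```text
time: 3.05
tool_pos: [543.7, -76.1, 115.3]
tcp_rot: [-0.275, 1.563, 3.015]
contact_force: [-0.9, 0.0, 0.9]
grip_width: 50.7
t 3.05 tcp [543.7 -76.1 115.3] jawyaw -171.53 tilt [-0.008  0.001 -1.   ] j [-0.28  0.5   1.6  -0.    1.04  1.15] w 50.7 F [-0.9  0.   0.9]
 turn rad -0.0077  shift now-axes cm [ 9.032 -0.453 -0.498]  shift turned-axes cm [ 9.032 -0.45  -0.501]
```

View pics/w2.png

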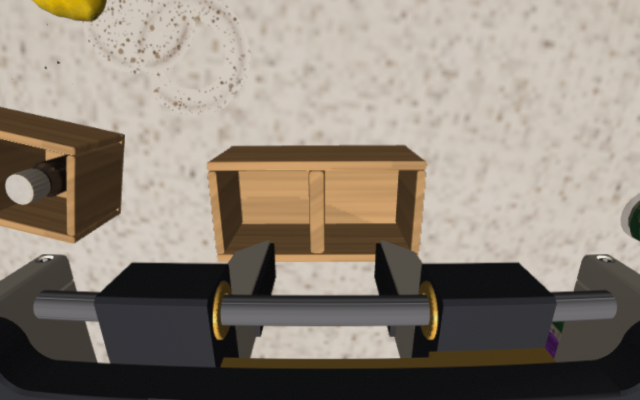

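```bash
python3 -m handwheel '[[[0,0,0,0]]]'
python3 - <<'E'
from h import *
plan(547.3,-70.8,25,8.91)
E
```

```text
time: 3.18
tool_pos: [545.9, -74.0, 120.4]
tcp_rot: [-0.39, 1.57, 2.901]
contact_force: [0.1, 0.2, 0.2]
grip_width: 50.6
t 3.18 tcp [545.9 -74.  120.4] jawyaw -171.44 tilt [-0.  0. -1.] j [-0.27  0.49  1.6  -0.    1.05  1.15] w 50.6 F [0.1 0.2 0.2]
 turn rad -0.0061  shift now-axes cm [ 9.54  -0.299 -0.192]  shift turned-axes cm [ 9.54  -0.298 -0.193]
```

```bash
python3 -m handwheel '[[[0,-0.3,-0.19,-0.006],[2.2,0,0,0],[2.2,0,0,0],[2.2,0,0,0],[2.0,0,0,0],[0.9,0,0,0],[0,0,0,0],[0,0,0,0]]]'
python3 - <<'E'
from h import *
plan(547.3,-70.8,25,8.91)
E
```

```text
time: 3.85
tool_pos: [548.3, -69.9, 26.1]
tcp_rot: [2.684, 1.569, -0.3]
contact_force: [0.7, -0.8, 0.6]
grip_width: 50.7
t 3.85 tcp [548.3 -69.9  26.1] jawyaw -170.97 tilt [ 0.001 -0.    -1.   ] j [-0.27  0.63  1.68 -0.    0.83  1.15] w 50.7 F [ 0.7 -0.8  0.6]
 turn rad 0.0021  shift now-axes cm [0.108 0.069 0.115]  shift turned-axes cm [0.108 0.07  0.115]
```

Close on the divider.

```bash
python3 -m handwheel '[[[0,0,0,0],[0,0,0,0],[0,0,0,0],[0,0,0,0],[0,0,0,0],[0,0,0,0]]]' 0
python3 - <<'E'
from h import *
plan(547.3,-70.8,35,8.91)
E
```

```text
time: 4.35
tool_pos: [547.7, -70.3, 25.1]
tcp_rot: [2.431, 1.57, -0.554]
contact_force: [-0.3, -0.6, -1.1]
grip_width: 15.3
t 4.35 tcp [547.7 -70.3  25.1] jawyaw -171.02 tilt [ 0. -0. -1.] j [-0.27  0.63  1.68 -0.    0.83  1.15] w 15.3 F [-0.3 -0.6 -1.1]
 turn rad 0.0012  shift now-axes cm [-0.988  0.04   0.048]  shift turned-axes cm [-0.988  0.041  0.048]
```

```bash
python3 -m handwheel '[[[0,0,0,0],[0,0,0,0],[0,0,0,0],[-0.6,0,0,0],[-0.6,0,0,0],[0,0,0,0]]]'
python3 - <<'E'
from h import *
u=np.array([0.0839,0.9965]); t=np.array([528.0,21.5])-12*u; print(t)
plan(*t,37,-4.81)
E
```

```text
time: 4.85
tool_pos: [548.2, -70.4, 38.0]
tcp_rot: [2.679, 1.569, -0.305]
contact_force: [0.2, -0.4, -2.1]
grip_width: 9.8
[526.9932   9.542 ]
t 4.85 tcp [548.2 -70.4  38. ] jawyaw -171.02 tilt [ 0.002 -0.    -1.   ] j [-0.27  0.61  1.67 -0.    0.86  1.15] w 9.8 F [ 0.2 -0.4 -2.1]
 turn rad 0.2408  shift now-axes cm [ 0.093 -8.227  0.85 ]  shift turned-axes cm [ 0.093 -7.787  2.787]
```

```bash
python3 -m handwheel '[[[0,0,0,0.06],[0,0,0,0.06],[0,0,0,0.06],[0,0,0,0.06],[0,-1.0,0.35,0],[0,-1.5,0.55,0],[0,-1.5,0.55,0],[0,-1.5,0.55,0]]]'
python3 -m handwheel '[[[0,-1.4,0.5,0],[0,-0.9,0.29,0],[0,0,0,0],[0,0,0,0]]]'
python3 - <<'E'
from h import *
u=np.array([0.0839,0.9965]); t=np.array([528.0,21.5])-12*u
plan(*t,37,-4.81)
p,d,m=cap('wrist','w3.png')
p,d,m=cap('top','top3.png')
E
```

```text
time: 5.52
tool_pos: [531.6, -12.6, 36.9]
tcp_rot: [-0.327, 1.57, 2.733]
contact_force: [0.0, -0.4, -2.7]
grip_width: 10.2
time: 5.85
tool_pos: [526.4, 10.2, 37.0]
tcp_rot: [2.462, 1.57, -0.76]
contact_force: [-0.1, -0.6, -2.7]
grip_width: 9.4
t 5.85 tcp [526.4  10.2  37. ] jawyaw 175.36 tilt [ 0. -0. -1.] j [-0.13  0.57  1.75 -0.    0.82  1.53] w 9.4 F [-0.1 -0.6 -2.7]
 turn rad 0.0029  shift now-axes cm [ 0.003  0.064 -0.067]  shift turned-axes cm [ 0.003  0.064 -0.067]
```

View pics/w3.png

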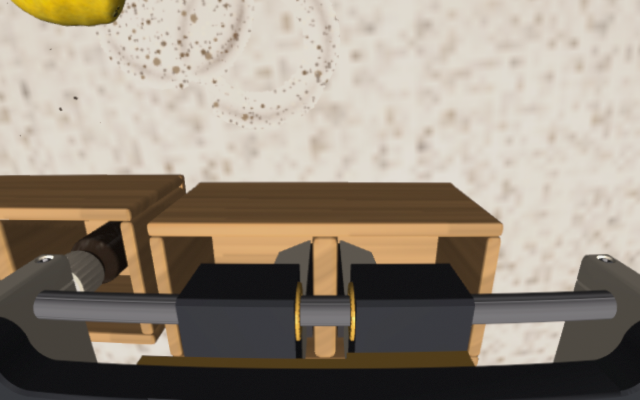

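```bash
cat > back.py <<'E'
from h import *
def backs(f,bf,bl,zf=(20,56),zl=(25,65)):
    p,d,m=load(f); c=cloud(m,d); res=[]
    for n,(u0,v0,u1,v1),zr in(('fixed',bf,zf),('loose',bl,zl)):
        q=c[v0:v1,u0:u1].reshape(-1,3); q=q[(q[:,2]>zr[0])&(q[:,2]<zr[1])]
        for _ in range(3):
            k=np.polyfit(q[:,1],q[:,0],1); r=q[:,0]-np.polyval(k,q[:,1]); q=q[abs(r)<2.5*r.std()+.1]
        print(n,len(q),'yaw',round(-np.degrees(np.arctan(k[0])),2),'x at y=90',round(np.polyval(k,90),2),'ymin/max',np.percentile(q[:,1],[1,99]).round(1),'sd',r.std().round(2)); res.append(k)
    return res,c,p
if __name__=='__main__':
    r,c,p=backs('w3',(5,180,130,206),(205,186,450,220))
    for v in(200,228): print([np.round(c[v,u],1).tolist() for u in (20,60,120,180,300,420,480)])
E
python3 back.py
```

```text
fixed 2663 yaw -4.7 x at y=90 569.21 ymin/max [ 94.7 176.3] sd 0.23
loose 6733 yaw -4.64 x at y=90 567.77 ymin/max [-50.6  61.7] sd 0.2
[[573.8, 148.3, 49.8], [572.2, 127.3, 50.0], [570.3, 96.9, 51.9], [566.1, 72.8, 44.9], [562.1, 17.8, 46.2], [557.6, -36.1, 45.9], [538.5, -84.6, -0.4]]
[[560.2, 153.0, 50.4], [549.7, 154.6, 24.4], [547.6, 118.4, 25.5], [563.6, 61.5, 74.3], [559.9, 16.2, 73.7], [556.8, -28.5, 75.2], [554.1, -52.0, 73.7]]
```

```bash
python3 -m handwheel '[[[0.4,0,-0.07,0.0015],[0.4,0,-0.07,0],[0.3,0,0,0],[0,0,0,0],[0,0,0,0]]]'
python3 - <<'E'
from h import *
plan(528,21.5,25.1,-4.75)
p,d,m=cap('wrist','w4.png')
from back import *
backs('w4',(5,180,130,206),(205,190,450,220),zl=(20,56))
E
```

```text
time: 6.37
tool_pos: [527.5, 9.5, 25.5]
tcp_rot: [0.065, 1.57, 3.121]
contact_force: [0.6, 0.0, -2.6]
grip_width: 10.1
t 6.37 tcp [527.5   9.5  25.5] jawyaw 175.12 tilt [-0.001  0.    -1.   ] j [-0.13  0.59  1.75 -0.    0.8   1.53] w 10.1 F [ 0.6  0.  -2.6]
 turn rad -0.0022  shift now-axes cm [ 0.042 -1.204  0.055]  shift turned-axes cm [ 0.042 -1.204  0.052]
fixed 1679 yaw -4.66 x at y=90 569.29 ymin/max [ 95.1 167.7] sd 0.21
loose 6412 yaw -4.86 x at y=90 569.34 ymin/max [-49.6  59. ] sd 0.2
```

View pics/w4.png

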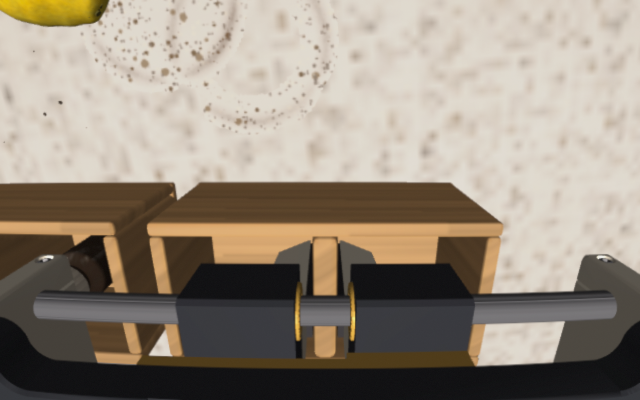

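```bash
python3 -m handwheel '[[[0.02,-0.3,0,-0.002],[0.02,-0.35,0,0],[0,-0.35,0,0],[0,0,0,0],[0,0,0,0]]]'
python3 - <<'E'
from h import *
plan(528,21.5,25.1,-4.75)
E
python3 -m handwheel '[[[0,-0.1,0,0],[0,0,0,0],[0,0,0,0]]]'
python3 -m handwheel '[[[0,-0.1,0,0],[0,0,0,0],[0,0,0,0]]]'
```

```text
time: 6.83
tool_pos: [528.6, 20.1, 25.6]
tcp_rot: [2.565, 1.571, -0.658]
contact_force: [0.0, -0.9, -1.6]
grip_width: 10.1
t 6.83 tcp [528.6  20.1  25.6] jawyaw 175.31 tilt [ 0. -0. -1.] j [-0.11  0.6   1.75 -0.    0.8   1.55] w 10.1 F [ 0.  -0.9 -1.6]
 turn rad 0.001  shift now-axes cm [ 0.047 -0.138  0.068]  shift turned-axes cm [ 0.047 -0.137  0.068]
time: 7.08
tool_pos: [528.6, 20.6, 25.5]
tcp_rot: [2.16, 1.571, -1.065]
contact_force: [-0.5, 0.4, -3.9]
grip_width: 9.8
time: 7.33
tool_pos: [528.7, 21.6, 25.5]
tcp_rot: [1.793, 1.571, -1.431]
contact_force: [-0.5, 0.2, -2.1]
grip_width: 10.1
```

```bash
python3 -m handwheel '[[[0.03,-0.1,0,0],[0,0,0,0],[0,0,0,0]]]'
python3 -m handwheel '[[[0.03,-0.1,0,0],[0,0,0,0],[0,0,0,0]]]'
python3 - <<'E'
from h import *
p,d,m=cap('wrist','w5.png')
from back import *
r,c,p=backs('w5',(5,185,110,206),(205,190,450,220),zl=(20,56))
a=cv2.resize(p[160:380,60:260][:,:,::-1],None,fx=2.7,fy=2.7,interpolation=cv2.INTER_CUBIC); cv2.imwrite('pics/w5z.png',a)
E
```

```text
time: 7.58
tool_pos: [528.8, 22.6, 25.2]
tcp_rot: [2.048, 1.571, -1.176]
contact_force: [-0.5, -0.4, -2.9]
grip_width: 9.9
time: 7.83
tool_pos: [528.8, 22.7, 25.1]
tcp_rot: [1.575, 1.569, -1.649]
contact_force: [-1.7, -6.2, -0.8]
grip_width: 9.8
fixed 1388 yaw -4.65 x at y=90 569.33 ymin/max [117.5 181.5] sd 0.22
loose 6441 yaw -4.76 x at y=90 569.37 ymin/max [-36.2  72.2] sd 0.2
```

View pics/w5z.png

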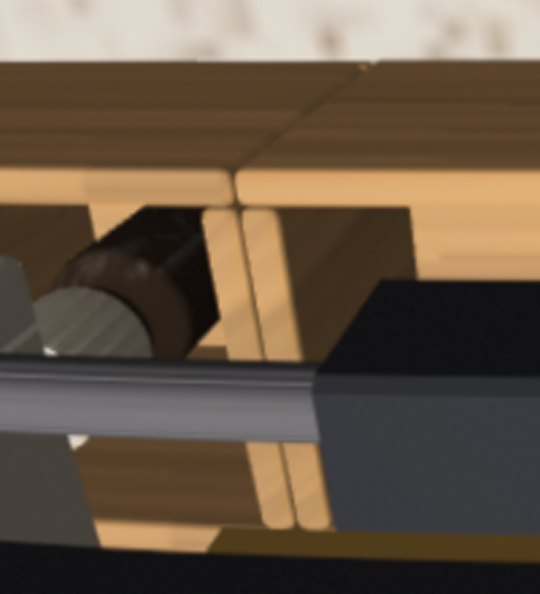

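```bash
python3 -m handwheel '[[[0.04,-0.05,0,0],[0,0,0,0],[0,0,0,0]]]'
python3 -m handwheel '[[[0,0,0,0],[0,0,0,0],[0,0,0,0],[0,0,0,0],[0,0,0,0],[0,0,0,0]]]' 0.5
python3 -m handwheel '[[[-2.5,0,0,0],[-3,0,0,0],[-3.5,0,0,0],[-3.5,0,0,0],[-3.5,0,0,0],[-3.5,0,0,0],[-3,0,0,0],[0,0,0,0]]]'
python3 - <<'E'
from h import *
plan(520,20,270,-4.7)
p,d,m=cap('wrist','w6.png')
E
```

```text
time: 8.13
tool_pos: [528.8, 22.7, 25.0]
tcp_rot: [1.602, 1.569, -1.622]
contact_force: [-2.6, -7.9, 2.5]
grip_width: 9.8
time: 8.63
tool_pos: [529.0, 24.3, 24.5]
tcp_rot: [-3.109, 1.571, -0.05]
contact_force: [-0.4, -1.0, -1.0]
grip_width: 43.8
time: 9.3
tool_pos: [531.6, 24.1, 256.2]
tcp_rot: [3.124, 1.559, -0.1]
contact_force: [0.7, -0.0, 0.4]
grip_width: 46.0
t 9.3 tcp [531.6  24.1 256.2] jawyaw 175.28 tilt [ 0.012 -0.001 -1.   ] j [-0.1   0.33  1.46 -0.    1.34  1.55] w 46.0 F [ 0.7 -0.   0.4]
 turn rad -0.0004  shift now-axes cm [-1.395  0.502  1.105]  shift turned-axes cm [-1.395  0.502  1.106]
```

View pics/w6.png

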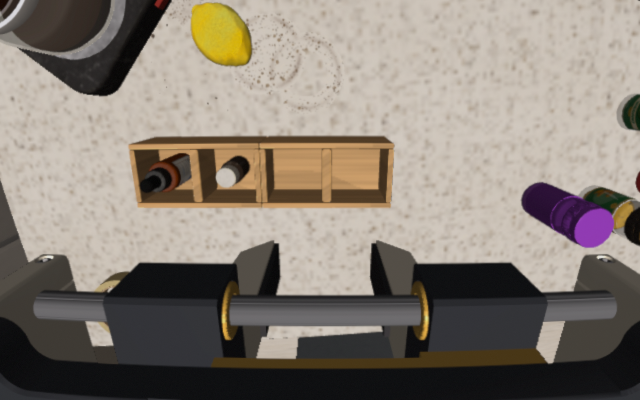

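Run:
```python
from h import *
plan(455,-316,150,90)
plan(455,-316,150,0)
p,d,m=cap('wrist','w7.png')
from rim import rims
rims('w7',dict(fixed=(122,125,261,215),loose=(261,125,402,215),both=(122,125,402,215)))
from back import backs
backs('w7',(150,138,245,146),(270,138,380,146))
a=cv2.resize(p[130:215,225:300][:,:,::-1],None,fx=7,fy=7,interpolation=cv2.INTER_CUBIC); cv2.imwrite('pics/w7z.png',a)
```

```text
t 9.35 tcp [530.5  24.1 252.9] jawyaw 175.27 tilt [ 0.007 -0.001 -1.   ] j [-0.1   0.33  1.47 -0.    1.34  1.55] w 45.8 F [ 0.2 -0.6 -0.5]
 turn rad 1.4883  shift now-axes cm [10.262 34.518  4.794]  shift turned-axes cm [ 10.262   7.622 -34.006]
t 9.35 tcp [530.5  24.1 252.9] jawyaw 175.27 tilt [ 0.007 -0.001 -1.   ] j [-0.1   0.33  1.47 -0.    1.34  1.55] w 45.8 F [ 0.2 -0.6 -0.5]
 turn rad -0.0825  shift now-axes cm [10.262 34.518  4.794]  shift turned-axes cm [10.262 34.006  7.622]
fixed 3255 zmed 61.3 [540.1 158. ] [140.1  70.1] 85.16
loose 2727 zmed 61.4 [529.1  21.7] [138.3  69.9] 85.25
both 5982 zmed 61.3 [534.6  90.3] [275.9  70.2] 85.32
fixed 279 yaw -5.3 x at y=90 568.42 ymin/max [106.1 201.9] sd 0.11
loose 876 yaw -4.71 x at y=90 567.97 ymin/max [-33.6  75.3] sd 1.61
```

View pics/w7z.png

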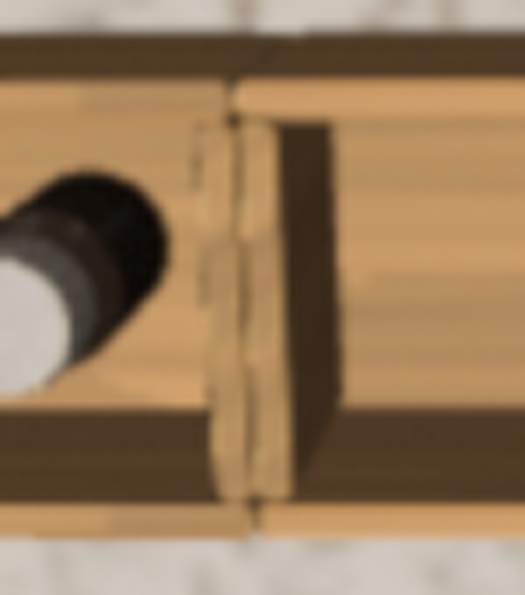

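```bash
python3 -m handwheel '[[[0,0,0,-0.12],[0,0,0,-0.12],[0,0,0,-0.12],[0,0,0,-0.12],[0,0,0,-0.12],[0,0,0,-0.12],[0,0,0,-0.12],[0,0,0,-0.12]]]' 0.75
python3 -m handwheel '[[[0,0,0,-0.12],[0,0,0,-0.12],[0,0,0,-0.12],[0,0,0,-0.12],[0,0,0,-0.12],[0,0,0,-0.05],[0,0,0,0]]]'
python3 - <<'E'
from h import *
plan(455,-316,210,85.3)
for n in('top0','scene0'):
    p,d,m=load(n)
    a=p[185:255,370:465] if n=='top0' else p[230:315,240:310]
    cv2.imwrite(f'pics/{n}j.png',cv2.resize(a[:,:,::-1],None,fx=6,fy=6,interpolation=cv2.INTER_CUBIC))
E
```

```text
time: 10.07
tool_pos: [528.0, 24.3, 247.4]
tcp_rot: [-0.969, 1.567, 3.056]
contact_force: [0.4, 0.1, 1.0]
grip_width: 68.6
time: 10.65
tool_pos: [528.1, 24.2, 247.6]
tcp_rot: [-1.607, 1.567, 3.063]
contact_force: [-0.8, -0.1, 0.4]
grip_width: 69.3
t 10.65 tcp [528.1  24.2 247.6] jawyaw -92.39 tilt [-0.004  0.    -1.   ] j [-0.1   0.34  1.48 -0.    1.33 -0.06] w 69.3 F [-0.8 -0.1  0.4]
 turn rad 0.0403  shift now-axes cm [ 3.774 -5.865 34.3  ]  shift turned-axes cm [ 3.774 -4.48  34.509]
```

View pics/top0j.png

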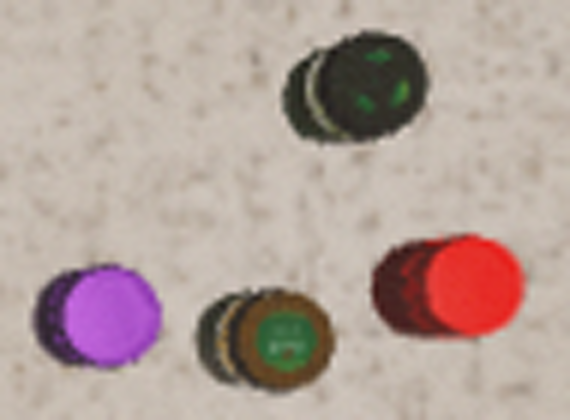

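View pics/scene0j.png

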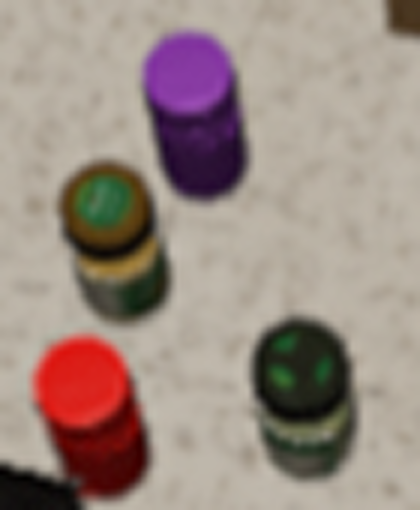

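Run:
```python
from h import *
plan(510,-390,220,90)
```

```text
t 10.65 tcp [528.1  24.2 247.6] jawyaw -92.39 tilt [-0.004  0.    -1.   ] j [-0.1   0.34  1.48 -0.    1.33 -0.06] w 69.3 F [-0.8 -0.1  0.4]
 turn rad -0.0418  shift now-axes cm [ 2.752 -0.064 41.464]  shift turned-axes cm [ 2.752 -1.796 41.425]
```

```bash
python3 -m handwheel '[[[0.25,-0.15,1.5,-0.042],[0.25,-0.15,3,0],[0.25,-0.15,3.7,0],[0.25,-0.15,3.7,0],[0.25,-0.15,3.7,0],[0.25,-0.15,3.7,0],[0.25,-0.15,3.7,0],[0.25,-0.15,3.7,0]]]'
python3 -m handwheel '[[[0.25,-0.15,3.7,0],[0.25,-0.15,3.7,0],[0.25,-0.15,3.7,0],[0,-0.15,2.3,0],[0,0,1.0,0],[0,0,0,0],[0,0,0,0]]]'
python3 - <<'E'
from h import *
plan(510,-390,220,90)
p,d,m=cap('wrist','w8.png')
E
```

```text
time: 11.32
tool_pos: [515.0, -244.2, 228.0]
tcp_rot: [-2.158, 1.568, 2.55]
contact_force: [1.0, -0.2, -0.4]
grip_width: 68.8
time: 11.9
tool_pos: [509.5, -385.9, 220.9]
tcp_rot: [-2.565, 1.569, 2.144]
contact_force: [0.9, 0.9, -0.4]
grip_width: 69.0
t 11.9 tcp [ 509.5 -385.9  220.9] jawyaw -90.16 tilt [-0.001  0.002 -1.   ] j [-0.77  0.56  1.19  0.    1.4  -0.77] w 69.0 F [ 0.9  0.9 -0.4]
 turn rad -0.0028  shift now-axes cm [0.092 0.054 0.409]  shift turned-axes cm [0.092 0.053 0.409]
```

View pics/w8.png

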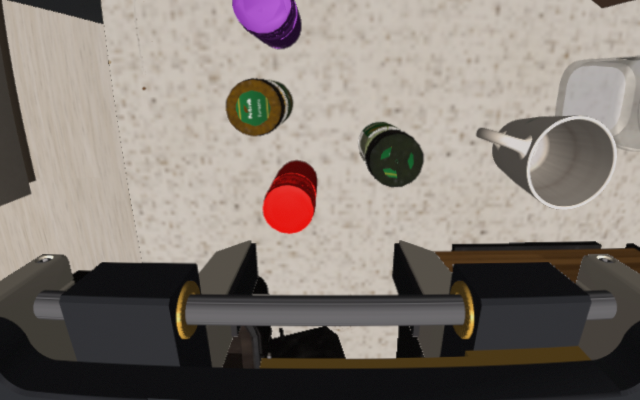

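Run:
```python
from h import *
p,d,m=cap('wrist','w9.png'); c=cloud(m,d)
for n,(u0,v0,u1,v1) in dict(front=(215,70,300,145),back=(355,115,430,195),red=(255,155,325,240)).items():
    q=c[v0:v1,u0:u1].reshape(-1,3); q=q[(q[:,2]>100)&(q[:,2]<112)]
    (x,y),r=cv2.minEnclosingCircle(q[:,:2].astype(np.float32)); print(n,len(q),np.median(q[:,2]).round(1),round(x,1),round(y,1),'r',round(r,1),np.round((np.percentile(q,1,axis=0)+np.percentile(q,99,axis=0))[:2]/2,1))
```

```text
front 2525 105.3 454.3 -317.7 r 22.0 [ 454.4 -318.2]
back 2327 104.6 566.9 -359.1 r 22.5 [ 566.6 -359.2]
red 2018 105.3 478.0 -400.4 r 21.9 [ 478.2 -400. ]
```

Run:
```python
from h import *
plan(566.8,-359.1,63,90)
```

```text
t 12.0 tcp [ 510.  -385.   221.8] jawyaw -90.03 tilt [-0.     0.001 -1.   ] j [-0.77  0.56  1.19  0.    1.4  -0.77] w 69.2 F [-0.2 -0.5  0.9]
 turn rad -0.0005  shift now-axes cm [15.885  5.684 -2.577]  shift turned-axes cm [15.885  5.685 -2.574]
```

```bash
python3 -m handwheel '[[[0.5,1.7,-0.8,0],[1.5,2.0,-0.9,0],[2.0,1.98,-0.87,0],[2.5,0,0,0],[0,0,0,0],[0,0,0,0],[0,0,0,0]]]'
python3 - <<'E'
from h import *
plan(566.8,-359.1,63,90)
E
```

```text
time: 12.58
tool_pos: [566.9, -360.9, 158.7]
tcp_rot: [0.826, 1.569, -0.746]
contact_force: [0.5, 0.8, 0.6]
grip_width: 68.8
t 12.58 tcp [ 566.9 -360.9  158.7] jawyaw -90.05 tilt [ 0.001 -0.001 -1.   ] j [-0.68  0.67  1.17 -0.    1.3  -0.68] w 68.8 F [0.5 0.8 0.6]
 turn rad -0.001  shift now-axes cm [ 9.574 -0.02  -0.189]  shift turned-axes cm [ 9.574 -0.02  -0.189]
```

```bash
python3 -m handwheel '[[[0.5,0,-0.17,0],[2.0,0,0,0],[2.5,0,0,0],[2.5,0,0,0],[1.5,0,0,0],[0.55,0,0,0],[0,0,0,0],[0,0,0,0]]]'
python3 - <<'E'
from h import *
plan(566.8,-359.1,63,90)
E
python3 -m handwheel '[[[0,0,0,0],[0,0,0,0],[0,0,0,0],[0,0,0,0],[0,0,0,0],[0,0,0,0]]]' 0
```

```text
time: 13.25
tool_pos: [567.0, -360.1, 63.1]
tcp_rot: [0.879, 1.568, -0.694]
contact_force: [-0.0, -0.9, 0.3]
grip_width: 68.9
t 13.25 tcp [ 567.  -360.1   63.1] jawyaw -90.11 tilt [ 0.002 -0.001 -1.   ] j [-0.68  0.76  1.28 -0.    1.11 -0.68] w 68.9 F [-0.  -0.9  0.3]
 turn rad -0.0019  shift now-axes cm [ 0.006 -0.023 -0.1  ]  shift turned-axes cm [ 0.006 -0.023 -0.1  ]
time: 13.75
tool_pos: [566.8, -359.7, 62.3]
tcp_rot: [0.862, 1.57, -0.71]
contact_force: [-0.8, -0.5, 2.8]
grip_width: 44.3
```

```bash
python3 -m handwheel '[[[0,0,0,0],[-0.7,0,0,0],[-1.5,0,0,0],[-2.5,0,0,0],[-3,0,0,0],[-3,0,0,0],[-2.5,0,0,0],[-1.5,0,0,0]]]'
python3 - <<'E'
from h import *
plan(531.7,55.0,210,85.3)
E
```

```text
time: 14.42
tool_pos: [567.1, -359.9, 212.2]
tcp_rot: [0.886, 1.567, -0.686]
contact_force: [-0.7, -0.1, -0.1]
grip_width: 44.4
t 14.42 tcp [ 567.1 -359.9  212.2] jawyaw -90.09 tilt [ 0.003 -0.003 -1.   ] j [-0.68  0.63  1.09 -0.    1.42 -0.68] w 44.4 F [-0.7 -0.1 -0.1]
 turn rad 0.0805  shift now-axes cm [  0.103  -3.602 -41.481]  shift turned-axes cm [  0.103  -6.928 -41.057]
```

```bash
python3 -m handwheel '[[[0,0,0,0.08],[0,-0.15,-1,0],[0,-0.35,-2,0],[0,-0.5,-3,0],[0,-0.6,-3.5,0],[0,-0.6,-3.5,0],[0,-0.6,-3.5,0],[0,-0.6,-3.5,0]]]'
python3 -m handwheel '[[[0,-0.6,-3.5,0],[0,-0.6,-3.5,0],[0,-0.6,-3.5,0],[0,-0.6,-3.5,0],[0,-0.6,-3.0,0],[0,-0.6,-2.0,0],[0,-0.4,-1.0,0],[0,-0.23,-1.0,0]]]'
python3 -m handwheel '[[[0,0,0,0],[0,0,0,0]]]'
python3 - <<'E'
from h import *
plan(531.7,55.0,210,85.3)
p,d,m=cap('wrist','w10.png')
p,d,m=cap('scene','s10.png')
cv2.imwrite('pics/s10z.png',cv2.resize(p[90:290,230:410][:,:,::-1],None,fx=3,fy=3,interpolation=cv2.INTER_CUBIC))
E
```

```text
time: 15.08
tool_pos: [547.5, -154.8, 207.6]
tcp_rot: [-1.976, 1.568, 2.657]
contact_force: [0.9, 0.1, -0.4]
grip_width: 44.2
time: 15.75
tool_pos: [522.6, 56.7, 207.9]
tcp_rot: [-1.354, 1.569, -3.003]
contact_force: [0.3, 0.3, -0.5]
grip_width: 44.0
time: 15.92
tool_pos: [523.8, 55.1, 208.3]
tcp_rot: [-0.47, 1.57, -2.122]
contact_force: [0.3, -0.2, -0.8]
grip_width: 44.2
t 15.92 tcp [523.8  55.1 208.3] jawyaw -94.63 tilt [-0. -0. -1.] j [-0.04  0.36  1.55 -0.    1.23  0.04] w 44.2 F [ 0.3 -0.2 -0.8]
 turn rad 0.0013  shift now-axes cm [-0.17   0.789 -0.058]  shift turned-axes cm [-0.17   0.788 -0.059]
```

View pics/w10.png

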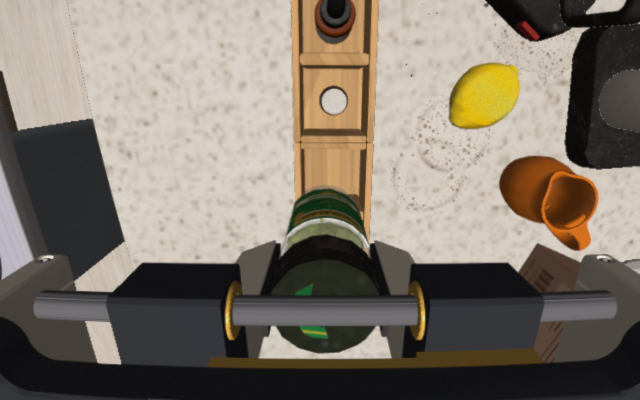

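View pics/s10z.png

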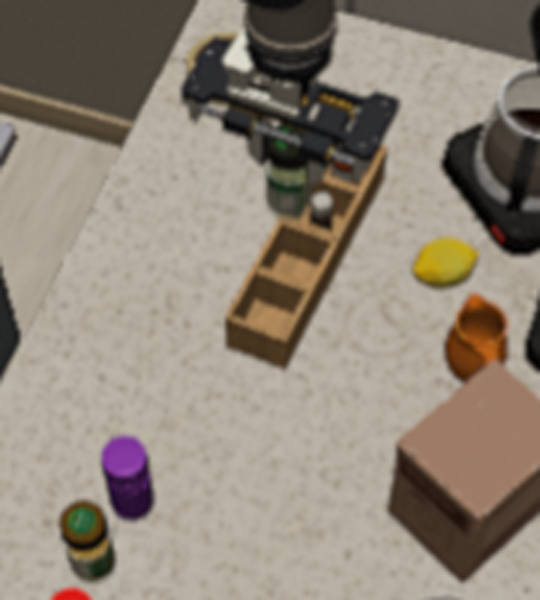

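```bash
python3 -m handwheel '[[[0.5,0.4,-0.03,0],[1.5,0.39,-0.02,0],[2.0,0,0,0],[2.0,0,0,0],[1.0,0,0,0],[0,0,0,0],[0,0,0,0]]]'
python3 - <<'E'
from h import *
plan(531.7,55.0,69,85.3)
p,d,m=cap('wrist','w11.png'); c=cloud(m,d)
print([np.round(c[v,u],1).tolist() for v in (150,190,210) for u in (260,285,300,330,360,380)])
E
```

```text
time: 16.6
tool_pos: [531.9, 54.8, 138.3]
tcp_rot: [-1.348, 1.57, -3.001]
contact_force: [-0.1, -0.3, -0.8]
grip_width: 44.1
t 16.6 tcp [531.9  54.8 138.3] jawyaw -94.71 tilt [-0.001 -0.    -1.   ] j [-0.04  0.45  1.62 -0.    1.07  0.04] w 44.1 F [-0.1 -0.3 -0.8]
 turn rad -0.0002  shift now-axes cm [ 6.934 -0.02  -0.019]  shift turned-axes cm [ 6.934 -0.02  -0.019]
[[479.1, 90.2, -0.5], [508.6, 98.8, 62.3], [518.5, 97.5, 59.8], [538.9, 96.0, 60.5], [559.2, 94.5, 61.2], [581.7, 81.7, -1.0], [473.8, 54.3, -2.2], [502.8, 65.7, 44.3], [510.4, 53.9, 6.7], [537.1, 77.7, 94.4], [560.3, 56.5, 29.0], [580.4, 46.0, -0.8], [471.8, 36.3, 0.5], [501.5, 51.1, 48.1], [520.4, 75.3, 119.6], [536.6, 77.9, 130.5], [559.0, 41.5, 34.4], [579.7, 27.3, -0.3]]
```

View pics/w11.png

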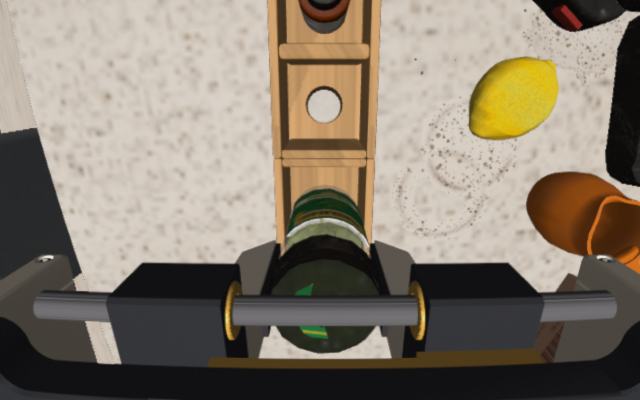

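```bash
python3 -m handwheel '[[[0.7,0,0,0],[1.2,0,0,0],[1.3,0,0,0],[1.3,0,0,0],[1.2,0,0,0],[0.6,0,0,0],[0.3,0,0,0],[0,0,0,0]]]'
python3 -m handwheel '[[[0.25,0,0,0],[0,0,0,0],[0,0,0,0]]]'
python3 - <<'E'
from h import *
plan(531.7,55.0,68.3,85.3)
E
```

```text
time: 17.32
tool_pos: [531.8, 55.3, 72.4]
tcp_rot: [-0.515, 1.571, -2.168]
contact_force: [-0.7, 0.7, -2.0]
grip_width: 44.6
time: 17.57
tool_pos: [532.1, 55.2, 70.5]
tcp_rot: [1.525, 1.57, -0.127]
contact_force: [-0.2, 0.6, -0.8]
grip_width: 44.2
t 17.57 tcp [532.1  55.2  70.5] jawyaw -94.67 tilt [ 0.001 -0.    -1.   ] j [-0.04  0.54  1.7  -0.    0.91  0.04] w 44.2 F [-0.2  0.6 -0.8]
 turn rad 0.0005  shift now-axes cm [ 0.22  -0.036  0.027]  shift turned-axes cm [ 0.22  -0.036  0.027]
```

```bash
python3 -m handwheel '[[[0.1,0,0,0],[0,0,0,0],[0,0,0,0]]]'
python3 -m handwheel '[[[0.08,0,0,0],[0,0,0,0],[0,0,0,0]]]'
```

```text
time: 17.82
tool_pos: [531.8, 55.3, 69.2]
tcp_rot: [1.284, 1.571, -0.368]
contact_force: [-0.6, 0.1, -0.7]
grip_width: 44.1
time: 18.07
tool_pos: [531.8, 55.3, 68.2]
tcp_rot: [1.227, 1.571, -0.425]
contact_force: [-0.3, 0.1, -0.7]
grip_width: 44.0
```

```bash
python3 -m handwheel '[[[0.06,0,0,0],[0,0,0,0],[0,0,0,0]]]'
python3 -m handwheel '[[[0.06,0,0,0],[0,0,0,0],[0,0,0,0]]]'
```

```text
time: 18.32
tool_pos: [531.9, 55.3, 68.2]
tcp_rot: [1.467, 1.57, -0.185]
contact_force: [-1.6, -0.4, 4.7]
grip_width: 44.7
time: 18.57
tool_pos: [531.9, 55.3, 68.2]
tcp_rot: [1.52, 1.57, -0.132]
contact_force: [-3.2, 0.1, 10.0]
grip_width: 44.2
```

```bash
python3 -m handwheel '[[[-0.1,0,0,0],[0,0,0,0]]]'
python3 -m handwheel '[[[0,0,0,0],[0,0,0,0],[0,0,0,0],[0,0,0,0],[0,0,0,0],[0,0,0,0]]]' 0.75
python3 -m handwheel '[[[-1,0,0,0],[-2,0,0,0],[-3,0,0,0],[-3,0,0,0],[-3,0,0,0],[-2,0,0,0],[0,0,0,0],[0,0,0,0]]]'
python3 - <<'E'
from h import *
plan(454.3,-317.8,200,90)
p,d,m=cap('wrist','w12.png')
E
```

```text
time: 18.73
tool_pos: [531.9, 55.3, 68.2]
tcp_rot: [1.431, 1.57, -0.221]
contact_force: [-1.3, 1.1, 4.9]
grip_width: 44.4
time: 19.23
tool_pos: [531.7, 55.3, 67.9]
tcp_rot: [-1.067, 1.571, -2.72]
contact_force: [-0.3, 0.6, 0.7]
grip_width: 68.6
time: 19.9
tool_pos: [532.3, 55.3, 209.7]
tcp_rot: [1.593, 1.567, -0.059]
contact_force: [0.2, 0.1, -1.0]
grip_width: 68.7
t 19.9 tcp [532.3  55.3 209.7] jawyaw -94.67 tilt [ 0.003 -0.    -1.   ] j [-0.04  0.37  1.53 -0.    1.24  0.04] w 68.7 F [ 0.2  0.1 -1. ]
 turn rad -0.0815  shift now-axes cm [ 0.954 -4.738 37.821]  shift turned-axes cm [ 0.954 -7.8   37.31 ]
```

View pics/w12.png

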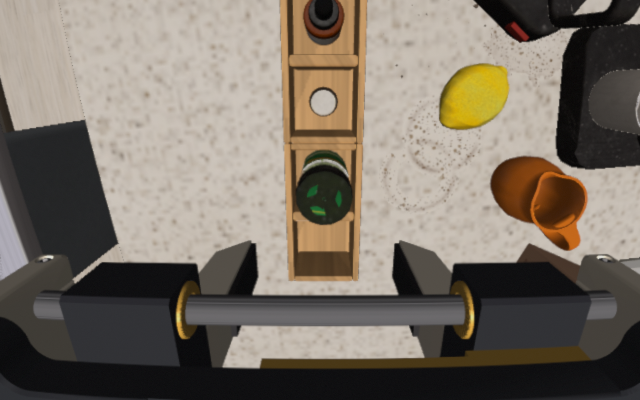

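```bash
python3 -m handwheel '[[[0,0,1,-0.08],[0,-0.7,3,0],[0,-0.7,3.7,0],[0,-0.7,3.7,0],[0,-0.7,3.7,0],[0,-0.7,3.7,0],[0,-0.7,3.7,0],[0,-0.7,3.7,0]]]'
python3 -m handwheel '[[[0,-0.7,3.7,0],[0,-0.7,3.5,0],[0.5,-0.7,2.5,0],[0.5,-0.5,1.2,0],[0,0,0,0],[0,0,0,0],[0,0,0,0]]]'
python3 - <<'E'
from h import *
plan(454.3,-317.8,63,90)
E
```

```text
time: 20.62
tool_pos: [480.2, -207.9, 206.6]
tcp_rot: [-2.125, 1.568, 2.586]
contact_force: [1.7, -0.4, 0.4]
grip_width: 68.5
time: 21.2
tool_pos: [455.5, -314.2, 197.5]
tcp_rot: [-2.58, 1.569, 2.131]
contact_force: [0.4, -0.0, -0.0]
grip_width: 68.8
t 21.2 tcp [ 455.5 -314.2  197.5] jawyaw -90.04 tilt [-0.001  0.001 -1.   ] j [-0.74  0.42  1.49  0.    1.23 -0.74] w 68.8 F [ 0.4 -0.  -0. ]
 turn rad -0.0007  shift now-axes cm [13.45  -0.104  0.383]  shift turned-axes cm [13.45  -0.104  0.383]
```

```bash
python3 -m handwheel '[[[0.8,-0.1,0.35,0],[2.5,0,0,0],[3,0,0,0],[2.5,0,0,0],[0.7,0,0,0],[0,0,0,0],[0,0,0,0]]]'
python3 - <<'E'
from h import *
plan(454.3,-317.8,63,90)
E
```

```text
time: 21.78
tool_pos: [455.0, -318.9, 103.7]
tcp_rot: [0.793, 1.57, -0.778]
contact_force: [0.5, 0.1, -0.7]
grip_width: 68.9
t 21.78 tcp [ 455.  -318.9  103.7] jawyaw -90.03 tilt [ 0.001 -0.    -1.   ] j [-0.75  0.52  1.61 -0.    1.01 -0.75] w 68.9 F [ 0.5  0.1 -0.7]
 turn rad -0.0006  shift now-axes cm [ 4.069 -0.072 -0.109]  shift turned-axes cm [ 4.069 -0.072 -0.109]
```

```bash
python3 -m handwheel '[[[0.5,-0.07,-0.1,0],[1.5,0,0,0],[1.5,0,0,0],[0.57,0,0,0],[0,0,0,0],[0,0,0,0]]]'
python3 -m handwheel '[[[0,0,0,0],[0,0,0,0],[0,0,0,0],[0,0,0,0],[0,0,0,0],[0,0,0,0]]]' 0
python3 -m handwheel '[[[0,0,0,0],[-0.7,0,0,0],[-1.5,0,0,0],[-2.5,0,0,0],[-3,0,0,0],[-3,0,0,0],[-2.5,0,0,0],[-1.5,0,0,0]]]'
python3 - <<'E'
from h import *
plan(525.9,-12.6,210,85.3)
E
```

```text
time: 22.28
tool_pos: [454.1, -318.4, 63.2]
tcp_rot: [0.786, 1.57, -0.786]
contact_force: [0.9, -0.5, -0.1]
grip_width: 68.7
time: 22.78
tool_pos: [453.9, -318.3, 62.7]
tcp_rot: [0.789, 1.57, -0.783]
contact_force: [0.1, -0.5, 2.3]
grip_width: 43.2
time: 23.45
tool_pos: [454.2, -318.5, 212.7]
tcp_rot: [0.809, 1.567, -0.763]
contact_force: [0.8, -0.5, -0.9]
grip_width: 43.2
t 23.45 tcp [ 454.2 -318.5  212.7] jawyaw -90.08 tilt [ 0.003 -0.003 -1.   ] j [-0.75  0.41  1.47 -0.    1.27 -0.75] w 43.2 F [ 0.8 -0.5 -0.9]
 turn rad 0.0806  shift now-axes cm [  0.212   7.126 -30.601]  shift turned-axes cm [  0.212   4.639 -31.076]
```

```bash
python3 -m handwheel '[[[0,0,0,0.08],[0,0.2,-1,0],[0,0.4,-2,0],[0,0.5,-3,0],[0,0.5,-3.5,0],[0,0.5,-3.5,0],[0,0.5,-3.5,0],[0,0.5,-3.5,0]]]'
python3 -m handwheel '[[[0,0.5,-3.5,0],[0,0.5,-3,0],[0,0.3,-2.3,0],[0,0.14,-1.3,0],[0,0.1,-0.8,0],[0,0,0,0],[0,0,0,0],[0,0,0,0]]]'
python3 - <<'E'
from h import *
plan(525.9,-12.6,138,85.3)
p,d,m=cap('wrist','w13.png'); c=cloud(m,d)
from rim import rims
E
```

```text
time: 24.12
tool_pos: [500.2, -118.7, 208.6]
tcp_rot: [-1.941, 1.569, 2.692]
contact_force: [1.4, -0.4, -0.9]
grip_width: 43.4
time: 24.78
tool_pos: [524.7, -14.6, 209.1]
tcp_rot: [-1.096, 1.57, -2.749]
contact_force: [0.1, 0.2, -1.8]
grip_width: 43.7
t 24.78 tcp [524.7 -14.6 209.1] jawyaw -94.68 tilt [-0.001 -0.    -1.   ] j [-0.17  0.36  1.55 -0.    1.23 -0.09] w 43.7 F [ 0.1  0.2 -1.8]
 turn rad 0.0003  shift now-axes cm [ 7.105  0.105 -0.209]  shift turned-axes cm [ 7.105  0.105 -0.209]
```

View pics/w13.png

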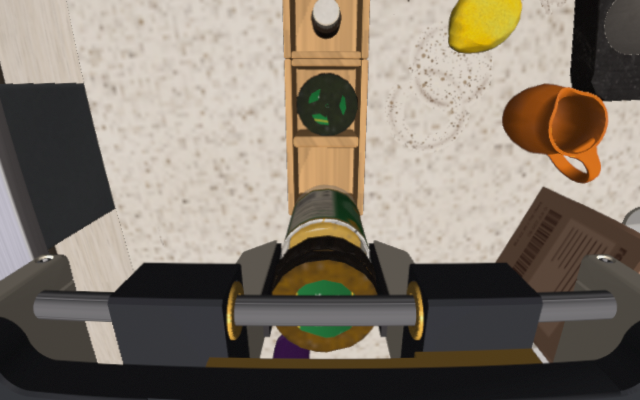

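```bash
python3 -m handwheel '[[[0.5,0.1,-0.2,0],[1.5,0,0,0],[2.0,0,0,0],[2.0,0,0,0],[1.0,0,0,0],[0,0,0,0],[0,0,0,0]]]'
python3 - <<'E'
from h import *
plan(525.9,-12.6,69.3,85.3)
E
```

```text
time: 25.42
tool_pos: [526.3, -12.3, 139.2]
tcp_rot: [-1.547, 1.57, 3.083]
contact_force: [0.7, -0.2, 0.6]
grip_width: 43.6
t 25.42 tcp [526.3 -12.3 139.2] jawyaw -94.71 tilt [-0.001  0.    -1.   ] j [-0.17  0.43  1.65 -0.    1.06 -0.09] w 43.6 F [ 0.7 -0.2  0.6]
 turn rad -0.0001  shift now-axes cm [ 6.995 -0.031  0.03 ]  shift turned-axes cm [ 6.995 -0.031  0.03 ]
```

```bash
python3 -m handwheel '[[[0.7,0,0.03,0],[1.2,0,0,0],[1.3,0,0,0],[1.3,0,0,0],[1.2,0,0,0],[0.6,0,0,0],[0.4,0,0,0],[0.2,0,0,0]]]'
python3 -m handwheel '[[[0,0,0,0],[0,0,0,0]]]'
python3 -m handwheel '[[[0.08,0,0,0],[0,0,0,0],[0,0,0,0]]]'
```

```text
time: 26.08
tool_pos: [526.5, -12.3, 70.4]
tcp_rot: [1.376, 1.57, -0.277]
contact_force: [-1.4, 0.5, -1.2]
grip_width: 43.1
time: 26.25
tool_pos: [526.7, -12.4, 70.9]
tcp_rot: [1.391, 1.57, -0.261]
contact_force: [0.0, 0.1, -0.9]
grip_width: 43.6
time: 26.5
tool_pos: [526.4, -12.3, 69.8]
tcp_rot: [1.312, 1.57, -0.341]
contact_force: [-0.3, 0.3, -0.8]
grip_width: 43.8
```

```bash
python3 -m handwheel '[[[0.08,0,0,0],[0,0,0,0],[0,0,0,0]]]'
python3 -m handwheel '[[[0.06,0,0,0],[0,0,0,0],[0,0,0,0]]]'
```

```text
time: 26.75
tool_pos: [526.3, -12.3, 68.7]
tcp_rot: [1.123, 1.571, -0.529]
contact_force: [0.2, 0.2, -0.2]
grip_width: 43.4
time: 27.0
tool_pos: [526.4, -12.3, 68.7]
tcp_rot: [1.363, 1.57, -0.289]
contact_force: [-0.5, 0.6, 5.6]
grip_width: 43.6
```

Seated. Open and lift.

```bash
python3 -m handwheel '[[[0,0,0,0],[0,0,0,0],[0,0,0,0],[0,0,0,0],[0,0,0,0],[0,0,0,0]]]' 0.75
python3 -m handwheel '[[[-1,0,0,0],[-2,0,0,0],[-3,0,0,0],[-3,0,0,0],[-3,0,0,0],[-2,0,0,0],[-1,0,1,0],[-1,0,2,0]]]'
python3 -m handwheel '[[[-1,0,2.5,0],[-1,0,2.5,0],[-1,0,2.5,0],[-1,0,1,0],[0,0,0,0],[0,0,0,0],[0,0,0,0]]]'
python3 - <<'E'
from h import *
plan(525,-100,250,90)
p,d,m=cap('wrist','w14.png')
p,d,m=cap('top','top14.png'); p2,d2,m2=cap('scene','s14.png')
cv2.imwrite('pics/top14z.png',cv2.resize(p[90:320,140:460][:,:,::-1],None,fx=2.5,fy=2.5,interpolation=cv2.INTER_CUBIC))
cv2.imwrite('pics/s14z.png',cv2.resize(p2[90:290,230:410][:,:,::-1],None,fx=3,fy=3,interpolation=cv2.INTER_CUBIC))
E
```

```text
time: 27.5
tool_pos: [526.2, -12.3, 68.0]
tcp_rot: [-1.175, 1.571, -2.828]
contact_force: [0.4, 0.2, 0.3]
grip_width: 68.6
time: 28.17
tool_pos: [523.8, -41.5, 229.7]
tcp_rot: [1.635, 1.569, -0.015]
contact_force: [0.3, -0.6, 0.5]
grip_width: 69.3
time: 28.75
tool_pos: [516.4, -126.4, 267.2]
tcp_rot: [-2.018, 1.569, 2.613]
contact_force: [-0.3, -0.2, 0.2]
grip_width: 69.0
t 28.75 tcp [ 516.4 -126.4  267.2] jawyaw -94.67 tilt [-0.001  0.001 -1.   ] j [-0.38  0.33  1.43  0.    1.38 -0.3 ] w 69.0 F [-0.3 -0.2  0.2]
 turn rad -0.0815  shift now-axes cm [ 1.724  0.648 -2.695]  shift turned-axes cm [ 1.724  0.865 -2.634]
```

View pics/w14.png

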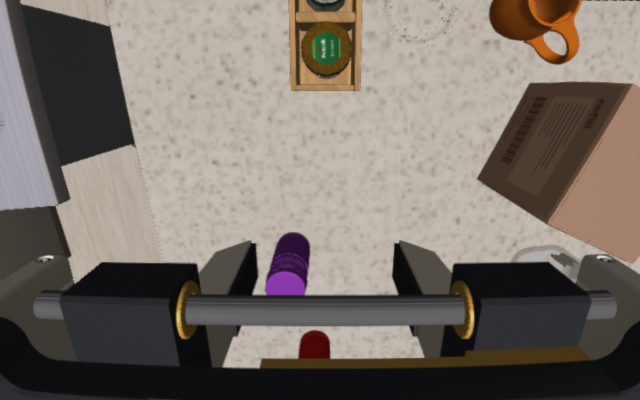

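View pics/top14z.png

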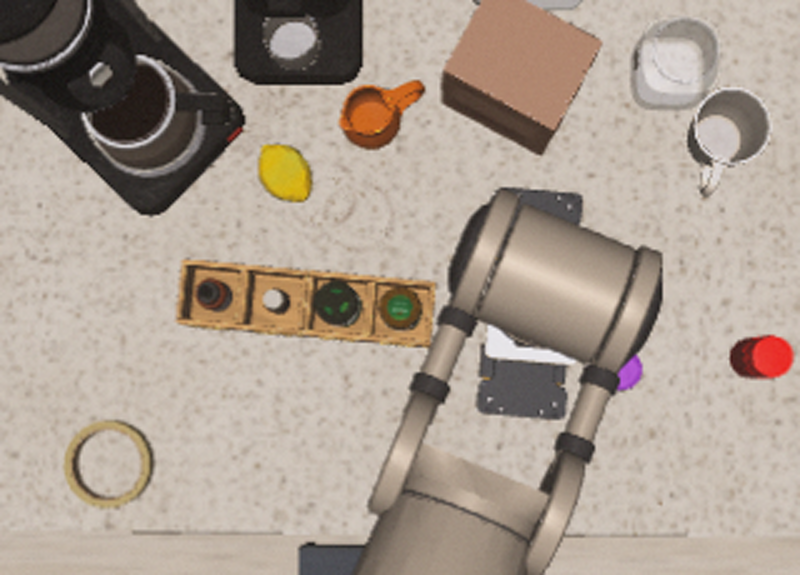

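View pics/s14z.png

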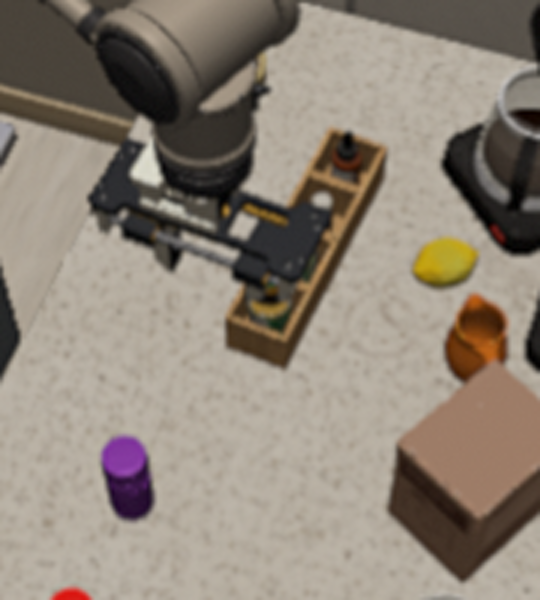

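```bash
python3 -m handwheel '[[[0,0,-1,0],[0,0,-2.5,0],[0,0,-3,0],[0,0,-3,0],[0,0,-2,0],[0,0,-1,0],[0,0,0,0],[0,0,0,0]]]'
python3 - <<'E'
from h import *
p,d,m=cap('wrist','w15.png'); c=cloud(m,d)
s=c[:240].reshape(-1,3); s=s[(s[:,2]>57)&(s[:,2]<65)&(s[:,0]>480)&(s[:,0]<600)]
r=cv2.minAreaRect(s[:,:2].astype(np.float32)); print(r)
# front and back edges of each box: max/min along box x for rims
u=np.array([np.sin(np.radians(4.75)),np.cos(np.radians(4.75))]); v=np.array([u[1],-u[0]])
a=s[:,:2]@u; b=s[:,:2]@v
for lo in range(int(a.min())+5,int(a.max())-5,15):
    k=(a>=lo)&(a<lo+15); print(lo,np.round(np.percentile(b[k],[0.5,99.5]),1),k.sum())
for n,(x,y) in dict(a=(531.8,55.4),b=(526.3,-12.4)).items():
    q=c[:235].reshape(-1,3); q=q[(abs(q[:,0]-x)<35)&(abs(q[:,1]-y)<33)&(q[:,2]>100)&(q[:,2]<125)]
    A=np.c_[q[:,:2]-q[:,:2].mean(0),np.ones(len(q))]; f=np.linalg.lstsq(A,q[:,2],rcond=None)[0]
    print(n,len(q),np.round(f,3),np.round(q.mean(0),1))
E
```

```text
time: 29.57
tool_pos: [527.0, -2.0, 268.0]
tcp_rot: [-0.267, 1.57, -1.918]
contact_force: [0.5, -0.5, -0.1]
grip_width: 68.6
((531.2603759765625, 57.0685920715332), (208.67185974121094, 70.6084976196289), 85.20062255859375)
2 [489.6 558.7] 169
17 [489.7 559.6] 156
32 [490.1 558.9] 172
47 [489.5 559.6] 248
62 [489.8 559. ] 645
77 [490.1 559.6] 176
92 [489.4 559.2] 184
107 [489.8 559.7] 183
122 [491.1 559.4] 680
137 [490.4 559.8] 369
152 [489.9 559.5] 223
167 [489.9 560. ] 219
182 [490.4 558.7] 195
197 [489.7 559.2] 636
a 1950 [-6.00000e-03 -9.00000e-03  1.10539e+02] [531.8  56.1 110.5]
b 1691 [-3.0000e-03 -7.1000e-02  1.1074e+02] [526.5  -9.7 110.7]
```

View pics/w15.png

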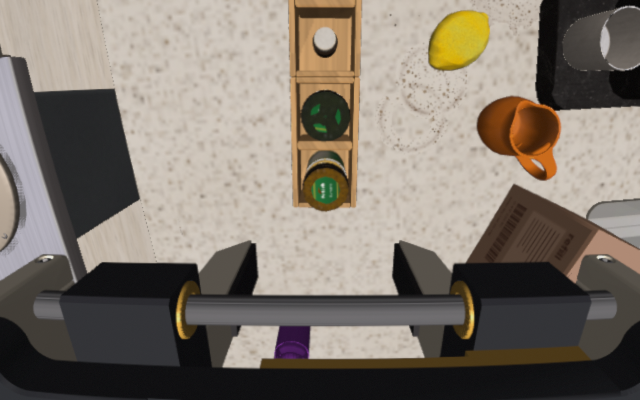

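Run:
```python
from h import *
p,d,m=load('w15'); c=cloud(m,d)
for n,(x,y) in dict(a=(531.8,55.4),b=(526.3,-12.4)).items():
    q=c[:235].reshape(-1,3); q=q[(abs(q[:,0]-x)<16)&(abs(q[:,1]-y)<16)&(q[:,2]>100)&(q[:,2]<125)]
    A=np.c_[q[:,:2]-q[:,:2].mean(0),np.ones(len(q))]; f=np.linalg.lstsq(A,q[:,2],rcond=None)[0]
    print(n,len(q),np.round(f,3),np.round(q.mean(0),1))
cv2.imwrite('pics/w15z.png',cv2.resize(p[55:215,280:370][:,:,::-1],None,fx=3.7,fy=3.7,interpolation=cv2.INTER_CUBIC))
a,_,_=load('top0'); b,_,_=load('top14')
for n,(u0,v0,u1,v1) in dict(mug=(408,118,452,172),tape=(160,252,206,296),jug=(268,118,316,152),purple=(378,226,385,250),red=(434,220,462,246)).items(): print(n,np.abs(a[v0:v1,u0:u1].astype(int)-b[v0:v1,u0:u1]).mean().round(2))
```

```text
a 1317 [2.00000e-03 4.00000e-03 1.10793e+02] [531.8  55.7 110.8]
b 1109 [-4.0000e-03 -1.2000e-02  1.1138e+02] [526.3 -11.9 111.4]
mug 4.55
tape 4.67
jug 4.08
purple 51.5
red 3.96
```

View pics/w15z.png

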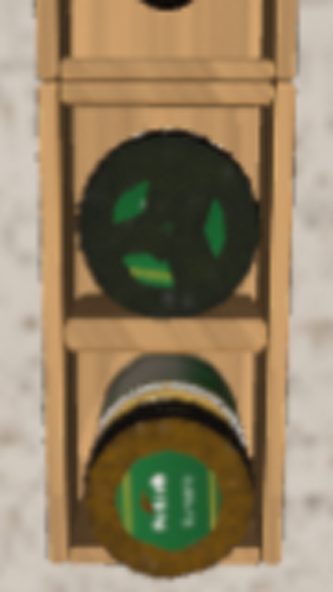

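```bash
python3 -c "
from plant import bot
print(bot.close_job(), bot.get_obs()['time'])"
```

```text
the job is handed in; nothing more can be done
the job is handed in; nothing more can be done
```

The loose box now butts against the right-hand end of the fixed box, and both green-label jars stand upright in it, one per cell. I handed the job in at about 29.6 s, with the gripper well clear.

- **Box:** I gripped it by the divider, turned it into line and slid it in until it touched, at about 6 to 8 N.
- **Box checks:** Before the jars went in, the two rims together measured 275.9 x 70.2 mm, against the ideal 276 x 70. After the jars, the front and back edges ran straight across the seam to within about 1 mm of depth noise, and the seam looked closed in the wrist picture.
- **Jars:** The 45 mm jar from the back (jar_a, by its measured width) is in the cell next to the fixed box, and the 44 mm one from the front (jar_b) is in the outer cell. Both caps measured level to under 1°, at 111 mm high, which puts the jars on the cell floor.
- **Bystanders:** The mug, tape roll, orange jug and red look-alike jar looked the same in the top view before and after. The arm hid most of the purple look-alike in the last top picture; the side view still showed it standing.
- **Disagreements:** A first slope fit on the outer jar's cap gave about 4°, but it included points on the jar's side. Limiting the fit to the cap top gave 0.7°. Small yaw differences of up to 0.1° between the boxes while docking were within measurement noise.

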